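Load the tube block in the dry bath and start it

TASK

Load the aluminium block with the eight small wells into the dry-bath heater: set it down (do not drop it) flat, square and fully home in the rectangular well, and let go. Then start the heater by pressing the larger of its two buttons fully down and letting it spring back up. Do not press the small stop button, and leave the four-well block and the glassware where they are.

Things in the scene. Friction and masses are not known exactly. Their poses are not given: they have to be found in the camera images.
- block_small: the block to load: a bare aluminium tube block, 70 x 90 mm, 30 mm high, with EIGHT small round wells (12 mm, four each side of a rib); origin at the centre of the underside, z up, y along the 90 mm length. On its top stands a lifting rib, 12 mm thick (x), 60 mm long (y), 22 mm high (top 52 mm above the underside). Loose, about 0.5 kg.
- block_large: not wanted, stays put: a bare aluminium tube block, 70 x 90 mm, 30 mm high, with FOUR large round wells (19 mm); origin at the centre of the underside, z up, y along the 90 mm length. On its top stands a lifting rib, 12 mm thick (x), 60 mm long (y), 22 mm high (top 52 mm above the underside). Loose, about 0.5 kg.
- heater: dry-bath heater, white painted box on the bench, fixed: 240 mm deep (x) x 200 mm wide (y); origin at the centre of its underside, z up, -x its front, which is turned roughly to the robot. The front 80 mm is a lower control deck, 60 mm high, with a dark display between two buttons; the rest is 85 mm high and has the rectangular well in its top
- well (a point): centre of the floor of the heater's well (71 mm above the bench), axes as the heater's. The well is a rectangular pocket 74 mm (x) x 94 mm (y), 14 mm deep, with a 4 mm 45-degree bevelled mouth; the block stands 16 mm proud of the heater's top when home, its rib along y (either way round)
- start_button (a joint): the larger button (grey round cap 28 mm across, in a black housing) on the heater's deck, at the heater's -y end: START. Joint value in m: 0 up, 0.006 fully down; about 4 N pushes it home; it springs back
- start_button_top (a point): centre of the top face of the start button, pressed along -z
- stop_button (a joint): the smaller button (grey round cap 16 mm across, in a black housing), at the heater's +y end of the deck, 110 mm from the other: STOP. Joint value in m: 0 up, 0.005 fully down; not to be pressed
- stop_button_top (a point): centre of the top face of the stop button
- bottle: closed amber glass bottle, 70 mm across, 150 mm high, loose; origin at the centre of its underside
- flask: conical glass flask, 80 mm across the base, 104 mm high, loose; origin at the centre of its underside
- beaker: glass beaker, 66 mm across, 80 mm high, loose; origin at the centre of its underside

How it is judged:
By the outcome, as a careful person would: the job done as asked, in the order asked, and still so for the second after the job is handed in, with the robot touching nothing.
It also fails if it takes over 50 s, if anything falls off the work surface, if the arm or the gripper's body presses on something with over 40 N, if the wrist force passes 120 N, or if a joint passes its speed limit or range.

ROBOT

A 6-joint arm with a two-finger parallel gripper is mounted at the origin on the work surface. World frame = base frame: x ahead of the robot, y to its left, z up, the work surface at z = 0. Lengths are in mm, angles in rad, forces in N, time in s.
With the tool pointing down it reaches from about 350 to 725 mm from the base axis. Payload 4.3 kg.
Tool frame: the origin (TCP) lies midway between the tips of the shut fingers; the grasp point (between the pads) lies 19 mm behind it; z points along the fingers, y is the line along which they close (so a half turn about z gives the same grasp; the last joint's range is limited). The gripper opens to 85 mm and grips with 20 to 120 N. Pads are 22 mm wide; open, the fingers measure 114 mm over their backs; the gripper's body (76 mm by 85 mm) begins 54 mm behind the grasp point. The pads swing forward as they close: fully open they stand 13 mm farther back than shut.
Start: joints at [-1.45, 0.377, 0.081, 1.274, 0, 1.46], TCP at [131.543, -559.789, 231.329] pointing down, gripper open.
Joint ranges: [-2.72, 2.72], [-0.84, 1.66], [-1.02, 1.22], [-1.77, 2.12], [-1.37, 1.28], [-3.14, 3.14]. Speed limits (rad/s): [2.57, 2.57, 3.14, 3.14, 3.14, 3.14].

INTERFACE

Orientations are given as a rotation vector (axis times angle).
In Python, from rig import move_pose, movel, movej, gripper_to, wait, solve_ik, observe, camera, camera_params, MotionError, close_job, search_frame, silhouettes, mark_of gives the robot as it stands. The module is installed in compiled form; this text tells all that it offers. Calls block until the motion is done:
- move_pose(position, orientation): joint-space move of the TCP to a pose.
- movel(position, velocity=150, attitude=None, threshold=None): straight line of the TCP; attitude=None keeps the orientation; velocity is the mean speed in mm/s. With threshold (N) it stops when the force on the tool has changed by that much, and returns True; else False.
- movej(angles): joint-space move.
- gripper_to(opening, f_grip=None): finger opening in mm; f_grip is the grip in N (None keeps the last); returns when the fingers have stopped.
- wait(seconds).
- solve_ik(position, orientation): joint angles nearest the present ones, or None.
- observe(): the state.
- camera(name): name is "side" or "top" or "wrist"; returns the picture (480x640x3 uint8, red, green, blue); there is no depth.
- camera_params(name): a dict with "fx", "fy", "cx", "cy" (pixels), "R" (3x3) and "t" (3): a world point X has camera coordinates R X + t; the wrist camera has in their place "hand_eye" (4x4, takes a point from camera to tool coordinates, whose origin is the TCP and whose axes are the flange's). Camera axes: x right, y down, z forward; pixel columns grow to the right and rows downward; lengths in mm; the calibration is good to about 2 mm. The wrist camera is an equidistant fisheye: a pixel r from the principal point sees the ray r / f radians off the axis. A picture is of the moment at which its call begins: read the wrist's pose just before it. camera_params takes no time and is no camera call.
A pose or a line that the arm cannot do raises MotionError and nothing moves.
- close_job(): hands the job in; it is judged then, once.
Trained networks look in the newest picture that a camera, given by its name, has taken for a name from the list of things; names that differ only in an ending like _2 or _b are one class to them, and where a whole thing is asked for, a point or a joint stands for the part that bears it (a point fixed in the world has none). Each returns a list of dicts, best first, with "score" (0 to 1); they miss things now and then, are a little off and sometimes report something else, mostly with a low value. They report only what shows in the picture. A call takes as long as a camera call.
- search_frame(label, camera): "location" ([x, y, z] in mm, in world coordinates, good to about 4 mm: the middle of the surface that is visible of it).
- silhouettes(label, camera): "mask" (480x640 bool, what is visible of it).
- mark_of(label, camera): "location" ([x, y, z] in mm, in world coordinates, good to about 4 mm: a listed point, or the origin of a listed thing).
The state is a dict: "clock": time; "joints": joint angles; "joint_velocities": joint speeds; "joint_efforts": joint torques, N m; "eef_pos": TCP position; "tool_rot": TCP orientation; "force": force on the tool from outside, world axes, zero at the start; "wrist_torque": the same for the moment, N m; "finger_gap": finger opening in mm; "grasp_force": force on a finger pad.
Only numpy, scipy, OpenCV 4.12 (cv2) and the standard library are available. Lean on these libraries where they do the work, as an engineer would, in place of code of your own. Each camera call takes 0.05 s, during which the arm holds its last target. There are 200 camera calls.

## Working session

There is one attempt and no reset: what is moved stays moved. The work goes in short steps, each a Python script; the robot and the scene stay as the last script left them, time stands still between calls to the robot, and variables do not carry over. Pictures are saved under pics/ and viewed, at most 10 in all, crops included, and the job is handed in when it is done.

```bash
mkdir -p pics; ls; cat > h.py <<'E'
import numpy as np, cv2
from rig import *
def save(n,im): cv2.imwrite('pics/'+n,cv2.cvtColor(im,cv2.COLOR_RGB2BGR))
E
python3 - <<'E'
from h import *
a=camera('top'); b=camera('side'); 
save('a.png',a);save('b.png',b)
np.set_printoptions(precision=1,suppress=True)
for c in ('top','side'):
  p=camera_params(c);print(c,p['fx'],p['cx'],p['cy'],(-p['R'].T@p['t']), p['R'].tolist())
  for l in ['block_small','block_large','heater','well','start_button_top','stop_button_top','bottle','flask','beaker']:
    print(l,[(np.round(d['location'],1).tolist(),round(d['score'],2)) for d in mark_of(l,c)[:2]])
print(camera_params('wrist'))
print(observe())
E
```

```text
pics
top 614.7348952408363 317.9017224667502 240.9234811512044 [ 337.9  -97.1 1548.7] [[0.0017849962148832124, -0.9999749029821903, 0.006856179276556576], [-0.9833402229432944, -0.0030014432565371976, -0.18174982057820413], [0.18176583763277532, -0.006417534116560539, -0.9833209016010586]]
block_small [([430.8, 158.9, 0.9], 0.62)]
block_large [([603.6, 190.5, 0.8], 0.91), ([797.6, 104.4, 4.9], 0.5)]
heater [([581.9, -118.9, -3.1], 0.97)]
well [([624.2, -121.4, 69.2], 0.7)]
start_button_top [([503.5, -175.2, 80.7], 0.48)]
stop_button_top [([501.4, -65.4, 78.0], 0.5)]
bottle [([468.9, -460.9, 5.4], 0.9)]
flask [([621.9, -439.0, 2.3], 0.81)]
beaker [([802.1, 103.0, 5.7], 0.73), ([584.4, -118.4, -1.2], 0.66)]
side 438.3200194326319 320.73470162651967 237.65342441010753 [461.  578.9 685.4] [[-0.9794744096225559, -0.20110635615408437, -0.013642375488606908], [-0.12354785585053261, 0.6524520219077098, -0.747691304231417], [0.15926646919324094, -0.7306590125516607, -0.6639063180658475]]
block_small [([434.5, 160.0, 5.7], 0.61), ([467.1, -457.4, 0.9], 0.25)]
block_large [([600.6, 192.8, 1.6],
[... 285 characters left out ...]
, 0.64)]
{'fx': 371.64829954431775, 'fy': 371.64829954431775, 'cx': 315.43117494471977, 'cy': 240.78760935293622, 'hand_eye': array([[  -0. ,   -0.9,   -0.3,   84.2],
       [   1. ,   -0. ,    0. ,   -0.3],
       [  -0. ,   -0.3,    0.9, -143.1],
       [   0. ,    0. ,    0. ,    1. ]])}
{'clock': 1.0, 'joints': array([-1.5,  0.4,  0.1,  1.3, -0. ,  1.5]), 'joint_velocities': array([ 0., -0.,  0., -0.,  0.,  0.]), 'joint_efforts': array([ -0. , -46.4,  27. ,   0. ,  -0. ,   0. ]), 'eef_pos': array([ 131.5, -559.8,  231.3]), 'tool_rot': array([ 3.1,  0.4, -0. ]), 'force': array([ 0.1, -1. , -0.6]), 'wrist_torque': array([-0.,  0., -0.]), 'grasp_force': 0.0, 'finger_gap': 86.00051049483278}
```

View pics/a.png

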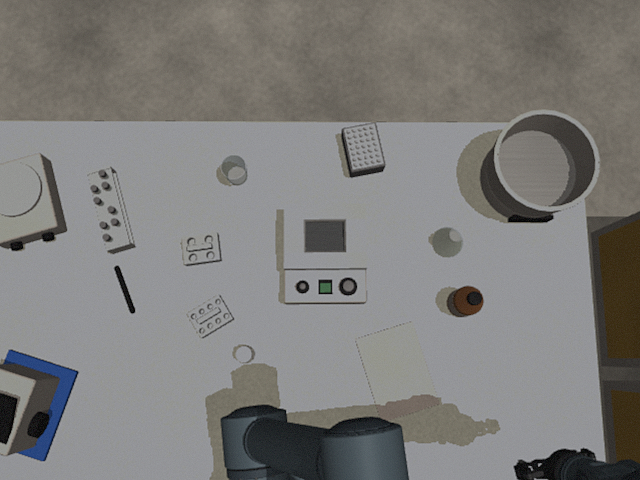

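View pics/b.png

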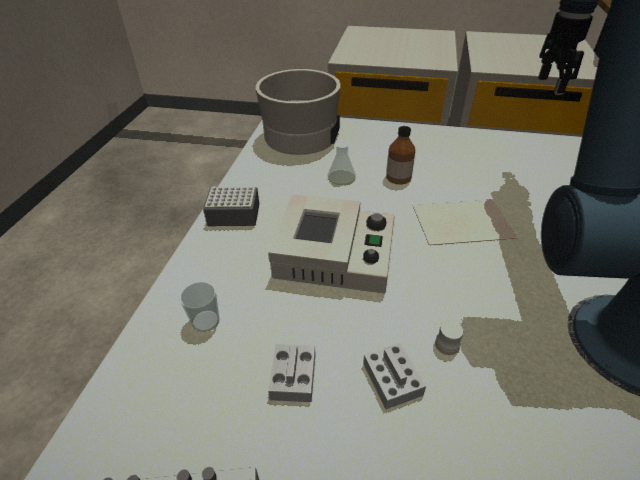

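The top view shows block_small at about (210,316), turned about 30°, and block_large at (202,248). The heater's well is at (325,236), START at (347,286) and STOP at (302,286). The side view agrees, with block_small at (394,375). Next I look from close by with the wrist camera.

```bash
cat >> h.py <<'E'
from scipy.spatial.transform import Rotation as Ro
def down(psi): # tool x at heading psi, z down; tool y heading psi-90deg
    return (Ro.from_euler('z',psi)*Ro.from_euler('x',np.pi)).as_rotvec()
WP=camera_params('wrist')
def pose():
    o=observe(); return np.array(o['eef_pos']),Ro.from_rotvec(o['tool_rot']).as_matrix()
def unproj(uv,P,R,z):
    uv=np.atleast_2d(uv).astype(float); d=uv-[WP['cx'],WP['cy']]; r=np.linalg.norm(d,axis=1)+1e-9; th=r/WP['fx']
    ray=np.c_[d/r[:,None]*np.sin(th)[:,None],np.cos(th)]
    H=WP['hand_eye']; w=ray@H[:3,:3].T@R.T; c=R@H[:3,3]+P
    return c+w*((z-c[2])/w[:,2])[:,None]
def proj(X,P,R):
    H=WP['hand_eye']; X=np.atleast_2d(X); c=((X-P)@R-H[:3,3])@H[:3,:3]
    n=np.linalg.norm(c[:,:2],axis=1)+1e-9; th=np.arctan2(n,c[:,2])
    return c[:,:2]/n[:,None]*(th*WP['fx'])[:,None]+[WP['cx'],WP['cy']]
E
python3 - <<'E'
from h import *
import pickle
np.set_printoptions(precision=3,suppress=True)
o=observe();print(o['tool_rot'])
for d in (120,-60): print(d,solve_ik([432,160,180],down(np.radians(d))))
for d in (90,-90): print(d,solve_ik([625,-120,240],down(np.radians(d))))
S={}
def look(n,p,psis,labels):
    qs=[(q,d) for d in psis if (q:=solve_ik(p,down(np.radians(d)))) is not None]
    q=min(qs,key=lambda a:abs(a[0][5]))[0]; movej(q); wait(.2)
    P,R=pose(); im=camera('wrist'); save(n+'.png',im)
    S[n]=(P,R,im,{l:silhouettes(l,'wrist') for l in labels})
    for l in labels: print(n,l,[(m['score'],m['mask'].sum()) for m in S[n][3][l]],[(np.array(m['location']),m['score']) for m in mark_of(l,'wrist')])
look('w1',[620,-120,240],(90,-90),['heater','start_button_top','stop_button_top'])
look('w2',[432,160,180],(120,-60),['block_small'])
pickle.dump(S,open('S.pkl','wb')); print(observe()['clock'],observe()['joints'])
E
```

```text
[ 3.121  0.362 -0.   ]
120 [ 0.217  0.172 -0.332  1.067  0.     1.264]
-60 [ 0.217  0.172 -0.332  1.067  0.    -1.878]
90 [-0.289  0.51   0.308  1.369  0.     1.281]
-90 [-0.289  0.51   0.308  1.369  0.    -1.86 ]
w1 heater [(0.56, np.int64(55945))] [(array([ 584. , -122.8,   -1.6]), 0.6)]
w1 start_button_top [(0.91, np.int64(672))] [(array([ 503.2, -176.3,   83.9]), 0.59)]
w1 stop_button_top [(0.67, np.int64(277))] [(array([504.7, -66.4,  77.5]), 0.56)]
w2 block_small [(0.8, np.int64(9379))] [(array([429.2, 160.9,   0.2]), 0.72)]
5.5333 [ 0.216  0.173 -0.331  1.067 -0.     1.264]
```

```bash
python3 -c "
import cv2,numpy as np
a=cv2.imread('pics/w1.png');b=cv2.imread('pics/w2.png')
cv2.imwrite('pics/w12.png',cv2.resize(np.vstack([a,b])[:, :],None,fx=.625,fy=.625))"
```

```text
(no output)
```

View pics/w12.png

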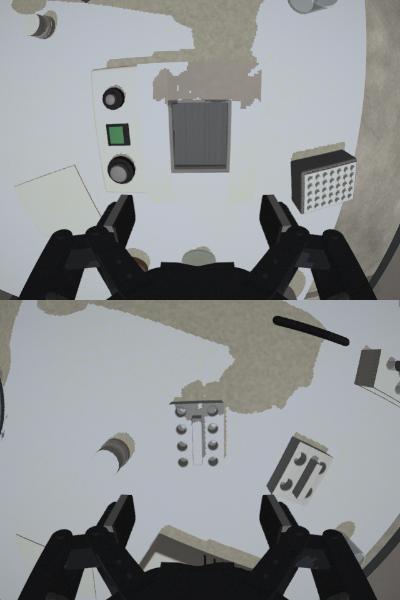

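The upper picture (w1) shows the heater: well around (320,215) at full scale, START at (195,272), STOP at (181,157). The lower one (w2) shows the eight-well block near (317,213), almost square to the tool, with the large block off to the right. Next I fit both poses.

```bash
cat > fit.py <<'E'
from h import *
from scipy.optimize import minimize
def boxpts(x,y,z,hx,hy,z0,z1,yaw):
    c,s=np.cos(yaw),np.sin(yaw)
    return np.array([[x+c*a-s*b,y+s*a+c*b,z+h] for a in(-hx,hx) for b in(-hy,hy) for h in(z0,z1)])
def render(v,P,R,z=0):
    m=np.zeros((480,640),np.uint8)
    for hx,hy,a,b in((35,45,0,30),(6,30,30,52)):
        h=cv2.convexHull((proj(boxpts(v[0],v[1],z,hx,hy,a,b,v[2]),P,R)*16).astype(np.int32).reshape(-1,1,2))
        cv2.fillConvexPoly(m,h,1,cv2.LINE_8,4)
    return m>0
def fitblock(mask,P,R,v0,z=0):
    def f(d):
        m=render((v0[0]+d[0],v0[1]+d[1],v0[2]+d[2]/30),P,R,z); return 1-(m&mask).sum()/(m|mask).sum()
    r=minimize(f,[0,0,0],method='Nelder-Mead',options=dict(initial_simplex=[[-4,-4,-3],[5,0,0],[0,5,0],[0,0,4]]))
    return np.array([v0[0]+r.x[0],v0[1]+r.x[1],v0[2]+r.x[2]/30]),r.fun
E
python3 - <<'E'
from fit import *
import pickle
np.set_printoptions(precision=3,suppress=True)
S=pickle.load(open('S.pkl','rb'))
P,R,im,L=S['w2']; m=L['block_small'][0]['mask']
v,e=fitblock(m,P,R,(430,160,.52)); print('block',v,e)
o=im.copy(); c,_=cv2.findContours(render(v,P,R).astype(np.uint8),cv2.RETR_EXTERNAL,cv2.CHAIN_APPROX_NONE); cv2.drawContours(o,c,-1,(255,0,0),1)
A=cv2.resize(o[120:300,230:430],None,fx=2,fy=2)
P,R,im,L=S['w1']
g=cv2.cvtColor(im,cv2.COLOR_RGB2GRAY)
o=im.copy()
for t in (110,125,140,150,160):
    b=(g<t).astype(np.uint8); b[:150]=0
    n,lab,st,ce=cv2.connectedComponentsWithStats(b); k=lab[215,320]
    cc,_=cv2.findContours((lab==k).astype(np.uint8),cv2.RETR_EXTERNAL,cv2.CHAIN_APPROX_NONE)
    W=unproj(cc[0][:,0],P,R,85)[:,:2]
    print(t,st[k],cv2.minAreaRect(W.astype(np.float32)))
for l in('start_button_top','stop_button_top'):
    ys,xs=np.nonzero(L[l][0]['mask']); print(l,xs.mean(),ys.mean(),[unproj([xs.mean(),ys.mean()],P,R,z)[0] for z in(70,78)])
B=cv2.resize(o[120:300,130:400],None,fx=2,fy=2)
save('f.png',np.hstack([A,B])[:, :800] if False else np.vstack([cv2.copyMakeBorder(A[:, :],0,0,0,140,cv2.BORDER_CONSTANT)[:240+60],B[:300]]))
E
```

```text
block [432.524 160.928   0.548] 0.009532888465204947
110 [ 269  159   97  113 9649] ((621.8991088867188, -118.6236572265625), (77.58738708496094, 97.14041137695312), 0.7574716806411743)
125 [  269   159   101   117 11016] ((623.4284057617188, -120.86282348632812), (81.01553344726562, 101.48443603515625), 0.5184625387191772)
140 [  267   150   103   126 11678] ((623.0722045898438, -116.9304428100586), (82.50739288330078, 110.46465301513672), 0.8830254673957825)
150 [  245   150   172   127 13267] ((633.125732421875, -116.83000183105469), (139.61314392089844, 110.71045684814453), 0.26641005277633667)
160 [  245   150   173   127 13365] ((633.3934326171875, -116.93745422363281), (140.14736938476562, 110.92786407470703), 0.26641008257865906)
start_button_top 190.50744047619048 275.5669642857143 [array([ 499.727, -179.723,   70.   ]), array([ 502.8  , -176.059,   78.   ])]
stop_button_top 177.66064981949458 158.3898916967509 [array([498.977, -67.651,  70.   ]), array([502.069, -66.849,  78.   ])]
```

View pics/f.png

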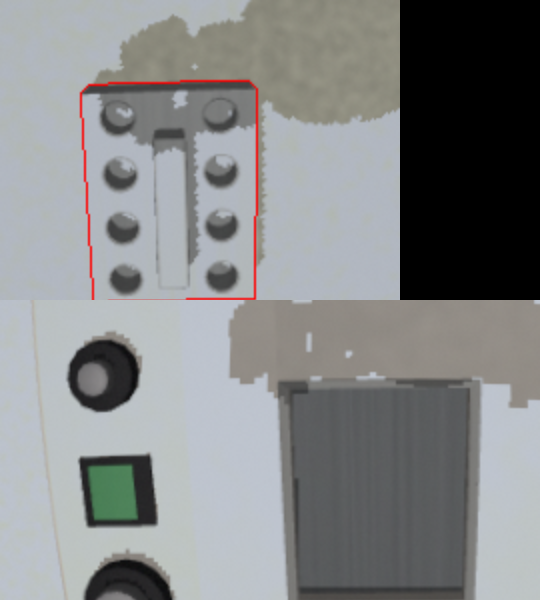

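```bash
python3 - <<'E'
from fit import *
np.set_printoptions(precision=3,suppress=True)
b=[432.5,160.9]; r=down(.548+np.pi/2)
gripper_to(50); move_pose(b+[110],r)
print(movel(b+[34],100,threshold=8))
print(observe()['eef_pos'],observe()['force'])
gripper_to(0,60); o=observe(); print(o['finger_gap'],o['grasp_force'],o['force'],o['wrist_torque'])
movel(b+[60],60); movel(b+[180],150); wait(.3)
o=observe(); print(o['finger_gap'],o['grasp_force'],o['force'],o['wrist_torque'],o['eef_pos'])
move_pose([623.4,-120.9,180],down(.009+np.pi/2)); wait(.4)
P,R=pose(); im=camera('wrist'); save('g.png',im); s=silhouettes('block_small','wrist')
print(P,observe()['clock'],observe()['wrist_torque'],[(x['score'],x['mask'].sum()) for x in s])
if s: print(fitblock(s[0]['mask'],P,R,(623.4,-120.9,.009),P[2]-34))
E
```

```text
False
[433.4   161.096  34.824] [ 0.461 -0.175 -0.128]
10.487799973219587 61.27658128738403 [-2.449 -0.671  6.464] [-0.155  0.245  0.031]
10.162519048229754 59.70477640628815 [ 0.645 -0.306 -6.42 ] [0.048 0.029 0.008] [432.03  160.81  179.337]
[ 623.361 -120.298  180.248] 11.3167 [-0.067 -0.009 -0.006] [(0.6, np.int64(21900))]
(array([ 623.252, -120.13 ,    0.009]), np.float64(0.2491145218417946))
```

View pics/g.png

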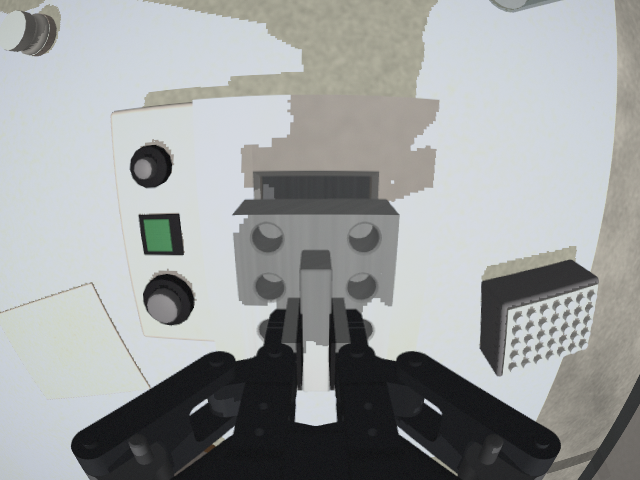

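The block hangs level in the grip. Its top far edge runs from (233,214) to (399,214), and the well's far edge behind it from (254,171) to (378,171).

```bash
python3 - <<'E'
from h import *
np.set_printoptions(precision=2,suppress=True)
P,R=pose(); print(P)
z=P[2]-34.5
print('top edge',unproj([[233,214],[399,214]],P,R,z+30)); print('bot',unproj([[246,199.5],[388,199.5]],P,R,z))
print('well',unproj([[253.5,171.5],[379,171.5]],P,R,85))
E
```

```text
[ 623.42 -120.62  180.13]
top edge [[588.6  -75.6  175.63]
 [657.92 -75.02 175.63]]
bot [[588.71 -76.19 145.63]
 [658.97 -75.59 145.63]]
well [[582.81 -71.14  85.  ]
 [664.4  -70.44  85.  ]]
```

```bash
python3 - <<'E'
from h import *
np.set_printoptions(precision=2,suppress=True)
x,y=623.6,-121.3
def st(t): o=observe(); print(t,o['eef_pos'],o['force'],o['wrist_torque'],o['finger_gap'],round(o['clock'],2))
movel([x,y,128],80); wait(.2); st('a')
print(movel([x,y,101],20,threshold=8)); st('b')
E
```

```text
a [ 624.22 -121.46  128.86] [ 0.02  0.12 -6.3 ] [ 0.02 -0.02 -0.03] 10.40047566200484 12.32
True
b [ 623.39 -121.24  105.63] [-0.22  0.03  7.02] [ 0.02  0.01 -0.  ] 10.420006605196773 13.34
```

```bash
python3 - <<'E'
from fit import *
np.set_printoptions(precision=3,suppress=True)
gripper_to(40); wait(.2)
movel([623.6,-121.3,250],150); wait(.3)
P,R=pose(); im=camera('wrist'); save('p.png',im); s=silhouettes('block_small','wrist'); t=silhouettes('start_button_top','wrist')
print(P,observe()['clock'],[(x['score'],x['mask'].sum()) for x in s],[(np.array(m['location']),m['score']) for m in mark_of('block_small','wrist')])
print([(np.array(m['location']),m['score']) for m in mark_of('start_button_top','wrist')])
save('pc.png',cv2.resize(im[100:340,130:450],None,fx=2.5,fy=2.5))
E
```

```text
[ 623.296 -121.204  249.372] 15.5167 [(0.79, np.int64(9294))] [(array([ 618.6, -119.5,   71.1]), 0.8)]
[(array([ 500.4, -173.9,   86.4]), 0.92)]
```

View pics/pc.png

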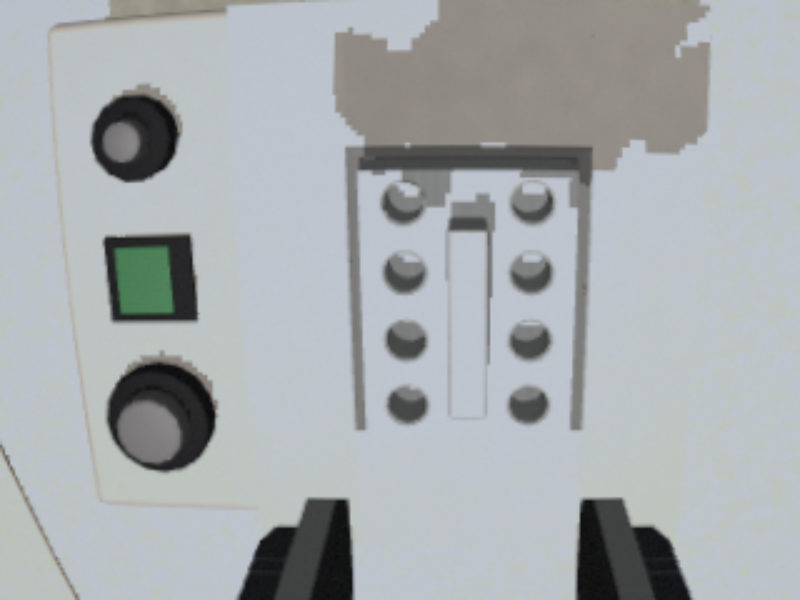

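The block sits square in the well, with the bevel showing evenly on both sides. It made contact at the expected home height. START's cap is at crop (149,433). Now I press it.

```bash
python3 - <<'E'
from h import *
np.set_printoptions(precision=2,suppress=True)
P,R=pose(); print([unproj([189.6,273.2],P,R,z)[0] for z in(78,82,86)])
x,y=502,-176
gripper_to(0,20); move_pose([x,y,140],down(.009+np.pi/2)); movel([x,y,97],100); wait(.3)
o=observe();print(o['eef_pos'],o['force'],o['finger_gap'])
print(movel([x,y,83],15,threshold=2.0)); o=observe();print(o['eef_pos'],o['force'])
print(movel([x,y,66],12,threshold=9)); o=observe();print(o['eef_pos'],o['force'])
wait(.2); o=observe();print(o['eef_pos'],o['force'])
E
```

```text
[array([ 501.36, -179.7 ,   78.  ]), array([ 502.91, -177.89,   82.  ]), array([ 504.46, -176.08,   86.  ])]
[ 502.47 -176.21   97.62] [ 0.29 -0.07 -0.99] -0.005474048502116734
False
[ 502.1  -176.06   83.1 ] [-0.26  0.25  0.29]
True
[ 502.13 -176.05   76.03] [-0.74  0.54  6.13]
[ 502.15 -176.05   76.03] [-0.51  0.52  4.74]
```

```bash
python3 - <<'E'
from h import *
np.set_printoptions(precision=2,suppress=True)
x,y=502,-176
print(movel([x,y,72],8,threshold=12)); o=observe();print(o['eef_pos'],o['force'])
wait(.3); o=observe();print(o['eef_pos'],o['force'])
movel([x,y,97],40); movel([x,y,200],150)
move_pose([450,-100,300],down(.009+np.pi/2)); wait(.3)
o=observe();print(o['eef_pos'],o['force'],o['clock'])
im=camera('side'); save('z.png',cv2.resize(im[150:420,180:480],None,fx=2,fy=2))
for l in('block_small','block_large','bottle','flask','beaker'): print(l,[np.array(m['location']) for m in mark_of(l,'side')[:1]])
E
```

```text
True
[ 502.18 -176.08   76.05] [-1.94  0.23  6.57]
[ 502.15 -176.07   76.01] [-0.44  1.15  7.11]
[ 449.78 -100.42  298.48] [-0.85  0.85  0.74] 22.75
block_small [array([ 466.6, -456.9,    1.5])]
block_large [array([598.4, 188.3,  -1.9])]
bottle [array([ 465.6, -461.7,    0. ])]
flask [array([ 621.5, -433.8,   -0. ])]
beaker [array([797.4, 104.2,  -2.6])]
```

View pics/z.png

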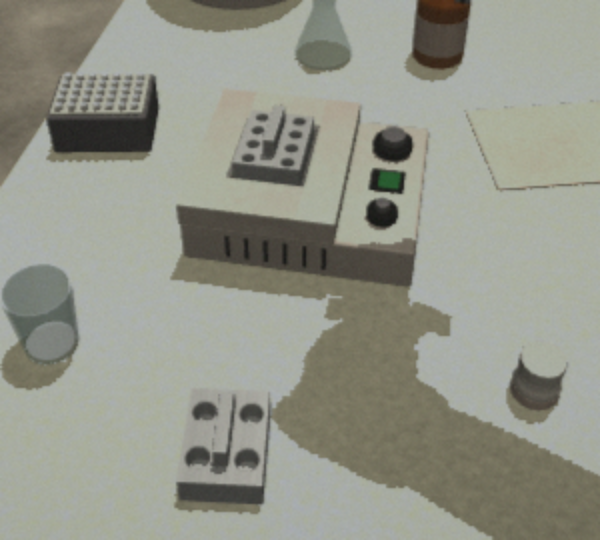

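The block stands evenly proud in the heater and everything else is in place. START came to a hard stop at z=76.0. I'll touch the cap lightly to find its unpressed height and confirm that was the full 6 mm.

```bash
python3 - <<'E'
from h import *
np.set_printoptions(precision=2,suppress=True)
x,y=502,-176
move_pose([x,y,120],down(.009+np.pi/2)); movel([x,y,86],60); wait(.2)
for z in (86,84,83,82,81,80,78,77,76,75,74,73):
    movel([x,y,z],30); wait(.1); f=[]
    for _ in range(4): o=observe(); f.append([o['eef_pos'][2],o['force'][2]]); wait(.04)
    print(z,np.mean(f,0))
movel([x,y,97],40); movel([x,y,200],150); move_pose([450,-100,300],down(.009+np.pi/2)); print(observe()['clock'])
E
```

```text
86 [86.03  0.09]
84 [83.98 -0.12]
83 [83.   -0.09]
82 [82.09  0.75]
81 [81.11  1.4 ]
80 [80.09  2.04]
78 [78.11  3.3 ]
77 [77.08  3.  ]
76 [76.06  4.05]
75 [75.92 10.29]
74 [75.79 17.08]
73 [75.66 23.12]
33.175
```

The spring force rises from z≈82 to 76 and then meets a hard stop, so the press was the full 6 mm. The tool is now clear.

```bash
python3 -c "
from rig import *
wait(.5); print(close_job())"
```

```text
the job is handed in; nothing more can be done
None
```

The eight-well block is home in the heater's well and released. START was pressed fully down and let spring back, a second time to confirm the full 6 mm travel. STOP, the four-well block and the glassware were left alone, and the job was handed in at about 34 s.

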